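# Lift the gravity latch and open the sample bay gate

## Robot

A 7-joint arm with a two-finger parallel gripper is mounted at the origin on the work surface. World frame = base frame: x ahead of the robot, y to its left, z up, the work surface at z = 0. Lengths are in m, angles in rad, forces in N, time in s.
With the tool pointing down it reaches from about 0.4 to 0.85 m from the base axis. Payload 10.4 kg.
Tool frame: the origin (TCP) lies at the very end of the fingers, on their centre line; the grasp point (between the pads) lies 19 mm behind it (grasp_offset is the distance from the TCP to the grasp point, in m); z points along the fingers, y is the line along which they close (so a half turn about z gives the same grasp; the last joint's range is limited). The gripper opens to 85 mm and grips with 20 to 120 N. Pads are 22 mm wide; open, the fingers measure 114 mm over their backs; the gripper's body (76 mm by 85 mm) begins 54 mm behind the grasp point. The pads swing forward as they close: fully open they stand 13 mm farther back than shut.
Start: joints at [-1.251, 0.332, -0.065, 1.46, 0.022, 1.35, -0.088], TCP at [0.21, 0.589, 0.231] pointing down, gripper open.
Joint ranges: [-2.6, 2.6], [-0.5, 2.12], [-1.47, 1.34], [0.16, 2.42], [-1.27, 4.41], [0.06, 2.06], [-2.6, 2.6]. Speed limits (rad/s): [2.22, 2.22, 2.79, 2.79, 3.14, 3.14, 3.14].

## Interface

Orientations are given as a unit quaternion [x, y, z, w].
In Python, from workcell import * gives the robot as it stands.
- The arm moves only by the tool jog_arm, never from a script. Its argument "plan" is a list of rows, each a list of 3 entries, a list of its own where there are three numbers: the turn, a rotation vector about the tool's x, y, z in rad, then the shift along the tool's x, y, z in m, then the finger opening in m, from 0 to 0.0854. A call has 1 to 8 rows; each row is the pose to reach, as a shift and turn from the pose commanded when the call began, along the tool's axes at that moment; what a row does not reach only later rows make up. A row lasts 1/12 s, in which the tool goes at most 41.7 mm and 7.16 degrees, less where a joint would pass 70% of its speed; a pose out of reach is approached as far as the arm can. A call with a gripper value outside its range is refused whole. The fingers move at their own pace and stop on an object; "force" is the grip in N (left out, the last holds). Time passes only in rows, so rows that repeat a pose let the fingers close. It gives the time, the measured TCP pose, the force, the opening and the grip force at its end, in the units of the state.
- get_obs(): the state, without advancing time (a new reading comes with each control period).
- camera(name): name is "side" or "top"; returns a dict with "img" (384x512x3 uint8, red, green, blue), "mtx" (3x3 intrinsics, pixels), "extrinsics" (4x4, takes a point from camera to world coordinates). Camera axes: x right, y down, z forward; pixel columns grow to the right and rows downward; lengths in m; the calibration is good to about 2 mm. A picture is of the moment at which its call begins. There is no depth.
- hand_in(): hands the job in; it is judged then, once.
The state is a dict: "clock": time; "joint_pos": joint angles; "joint_velocities": joint speeds; "tau": joint torques, N m; "position": TCP position; "ee_rot": TCP orientation; "ft_force": force on the tool from outside, world axes, zero at the start; "torque": the same for the moment, N m; "grip_width": opening from 0.0 (shut) to 1.0 (fully open); "grasp_force": force on a finger pad.
Only numpy, scipy, OpenCV 4.12 (cv2) and the standard library are available. Lean on these libraries where they do the work, as an engineer would, in place of code of your own. Each camera call takes 0.05 s, during which the arm holds its last target. There are 200 camera calls.

## Task

Open the clear gate of the white sample bay beside the glove box: work the red thumb lever down so that the steel latch bar lifts out of its yellow catch, draw the gate out with the bar held up, and swing it open towards the robot to more than 60 degrees. Feel for the height at which the bar passes, never forcing it against the catch or its rubber guard, and do not fling the gate. Let go of the lever so that the bar drops level again, leave the gate standing open, and leave the containers where they are.

Things in the scene. Friction and masses are not known exactly. Their poses are not given: they have to be found in the camera images.
- bay: Fixed open-topped white sample bay, 230 x 364 mm, 150 mm high. Origin on the bench, in the closed gate's plane, 160 mm from the hinge line. x points into the bay, square to the closed gate (which opens towards -x), y from the origin towards the hinge, z up. The yellow catch holds the bar at y=-155 mm. Force of the latch bar on catch and guard must stay under 12 N.
- catch_post (a point): Centre of the top of the aluminium catch post, 262 mm above the bench. The yellow catch on it, 6 mm wide along y, is SET TO A NEW HEIGHT EACH TIME (+-16 mm, not measured). Its upright tooth stands in front (-x) of the latch bar with 8 mm play and is 8 mm thick. The bar, as it lies level, must rise between 4 and 36 mm at the catch, depending on the setting, to pass over the tooth.
- post_foot (a point): Foot of the catch post on the bench. Above the tooth hangs a black rubber guard, its underside 18 mm over the tooth's top, so the 10 mm bar has 8 mm to spare (4 mm when steeply tilted). The guard is sprung: about 4 N preload, then 3 N per mm; its first touch is felt at the ball as an upward step of about 5 N. Tooth and guard end under 30 mm in front of the bar: it is free once the gate is open 0.12 rad.
- gate_hinge (a point): Point on the upright hinge line of the gate, 185 mm above the bench (height of the latch pivot). The hinge drags lightly (0.08 N m); the gate stays where it is left.
- gate (a joint): Gate angle in rad: 0 closed, up to 1.7; grows as the free edge swings towards the robot (clockwise from above). Clear panel in a white frame, 280 mm wide, 16 to 144 mm above the bench, 12 mm thick. 195 to 245 mm from the hinge a white plate rises to 210 mm and carries the latch pivot.
- latch: Latch bar and thumb lever, one rigid piece (0.28 kg) on a pivot on the gate. Origin at the pivot: 220 mm from the hinge line along the gate, 20 mm in front of the gate's middle plane, 185 mm above the bench. x square to the gate (into the bay when closed), y along it to the hinge, z up when level. Round steel bar 110 mm along -y, red lever 74 mm along +y. Turns about x only, from level to 0.62 rad.
- bar_at_catch (a point): Point on the bar's centre line that lies in the catch when closed, 95 mm from the pivot. Pressing the lever lifts it; gravity pulls the bar back level (1 to 2 N at the ball).
- ball (a point): Centre of the red ball, 28 mm in diameter, on the thumb lever: with the bar level 70 mm along +y from the pivot and 30 mm above it (150 mm from the hinge line, 215 mm above the bench, 71 mm above the gate's top rail). Pressed down it moves on a circle about the pivot. Can be pinched from above, fingers closing square to the gate; it turns easily in such a grasp.
- canister_center (a point): Centre of a steel canister, 52 mm in diameter, 80 mm high, standing loose in the bay. Leave alone.
- amber_jar_center (a point): Centre of an amber glass jar, 52 mm in diameter, 75 mm high, standing loose in the bay. Leave alone.
- white_pot_center (a point): Centre of a white pot with blue cap, 60 mm in diameter, 70 mm high, standing loose on the bench beside the hinge side of the bay. Leave alone.

How it is judged:
By the outcome, as a careful person would: the job done as asked, in the order asked, and still so for the second after the job is handed in, with the robot touching nothing.
It also fails if it takes over 64 s, if anything falls off the work surface, if the arm or the gripper's body presses on something with over 40 N, if the wrist force passes 120 N, or if a joint passes its speed limit or range.

## Working session

There is one attempt and no reset: what is moved stays moved. The work goes in short steps, Python scripts to look and compute and a tool call to move; the robot and the scene stay as the last step left them, time stands still between calls to the robot, and variables do not carry over. Pictures are saved under pics/ and viewed, at most 10 in all, crops included, and the job is handed in when it is done.

Besides the shell and the picture viewer there is one more tool, called after "Emit:" by a JSON object that holds its "op" and its "data". jog_arm: Moves the arm, as the interface text tells. Its arguments: {"type":"object","properties":{"plan":{"type":"array"},"force":{"type":"number"}},"required":["plan"]}

```bash
ls; mkdir -p pics; python3 - <<'E'
from workcell import *
import cv2, numpy as np
o=get_obs(); print(o)
for n in("side","top"):
    c=camera(n); cv2.imwrite(f"pics/{n}0.png",c["img"][:,:,::-1]); print(n,c["mtx"].round(1).tolist(),c["extrinsics"].round(3).tolist())
E
```

```text
pics
{'clock': 0.0, 'joint_pos': array([-1.25060752,  0.33287292, -0.064705  ,  1.4609492 ,  0.02159953,
        1.34986089, -0.08850625]), 'joint_velocities': array([ 0.00062871, -0.00116375,  0.00050442, -0.00028773, -0.0007809 ,
        0.00091583, -0.0010195 ]), 'tau': array([-7.08712832e-04, -6.25444293e+01,  4.85680648e-02, -3.91614532e+01,
        1.61344442e-02,  9.71854432e-03,  4.43860841e-07]), 'position': array([0.20995002, 0.58829264, 0.23051151]), 'ee_rot': array([ 1.70546827e-01,  9.85349326e-01, -6.91782461e-04, -8.85660892e-05]), 'ft_force': array([-0.33411994,  0.55105717, -0.16068612]), 'torque': array([-0.00083111,  0.00502755, -0.02030929]), 'grasp_force': 0.0, 'grip_width': 1.0009242634728956}
side [[449.9, 0.0, 255.5], [0.0, 449.9, 192.1], [0.0, 0.0, 1.0]] [[-0.994, -0.074, 0.076, 0.594], [-0.105, 0.781, -0.616, 0.727], [-0.014, -0.621, -0.784, 1.028], [0.0, 0.0, 0.0, 1.0]]
top [[419.3, 0.0, 254.4], [0.0, 419.3, 189.8], [0.0, 0.0, 1.0]] [[-0.027, -0.979, 0.2, 0.45], [-1.0, 0.028, -0.0, 0.053], [-0.005, -0.2, -0.98, 1.274], [0.0, 0.0, 0.0, 1.0]]
```

View pics/side0.png

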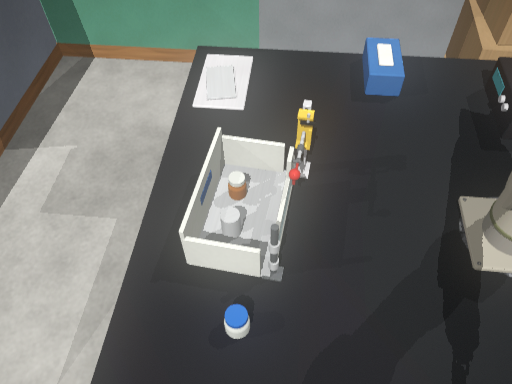

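View pics/top0.png

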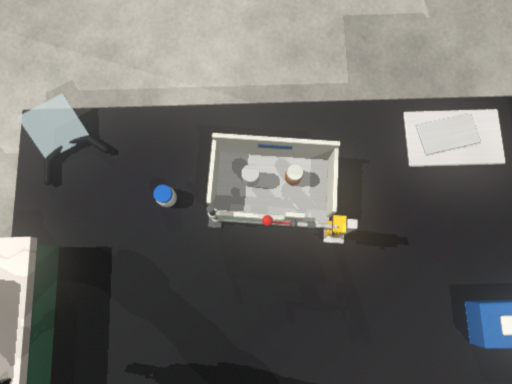

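The side view shows the bay, with the red ball near (295,174), the yellow catch near (305,115) and the hinge post near (275,245). In the top view the ball is near (267,220), the catch near (340,224) and the hinge post near (213,212). I'll triangulate the ball and look at an enlarged crop.

```bash
cat > h.py <<'E'
from workcell import *
import cv2, numpy as np
from scipy.spatial.transform import Rotation as R
def ray(c,uv):
    d=np.linalg.inv(c["mtx"])@[uv[0],uv[1],1]; E=c["extrinsics"]; return E[:3,3],E[:3,:3]@d
def plane(c,uv,z):
    o,d=ray(c,uv); return o+d*(z-o[2])/d[2]
def tri(a,ua,b,ub):
    P=[c["mtx"]@np.linalg.inv(c["extrinsics"])[:3] for c in(a,b)]
    X=cv2.triangulatePoints(P[0],P[1],np.float64(ua).reshape(2,1),np.float64(ub).reshape(2,1)).ravel(); return X[:3]/X[3]
def blobs(c,f,amin=15):
    h=cv2.cvtColor(c["img"],cv2.COLOR_RGB2HSV).astype(int); m=f(h[...,0],h[...,1],h[...,2]).astype(np.uint8)
    n,l,s,ce=cv2.connectedComponentsWithStats(m); return [(ce[i].round(1).tolist(),s[i].tolist()) for i in range(1,n) if s[i][4]>=amin]
red=lambda h,s,v:((h<6)|(h>174))&(s>150)&(v>80)
yel=lambda h,s,v:(h>18)&(h<32)&(s>150)&(v>100)
E
python3 - <<'E'
from h import *
s,t=camera("side"),camera("top")
for n,f in(("red",red),("yel",yel)):
    print(n,blobs(s,f),blobs(t,f))
a=cv2.resize(s["img"][90:290,180:330],None,fx=3,fy=3,interpolation=cv2.INTER_CUBIC)
b=cv2.resize(t["img"][125:250,200:365],None,fx=4.8,fy=4.8,interpolation=cv2.INTER_CUBIC)
cv2.imwrite("pics/a.png",a[:,:,::-1]);cv2.imwrite("pics/b.png",b[:,:,::-1])
E
```

```text
red [([294.2, 173.1], [289, 165, 11, 14, 88])] [([266.7, 220.2], [262, 216, 10, 9, 69])]
yel [([303.7, 129.2], [296, 111, 16, 39, 291]), ([311.7, 116.6], [310, 113, 4, 8, 25])] [([337.5, 224.7], [326, 215, 21, 21, 268])]
```

View pics/a.png

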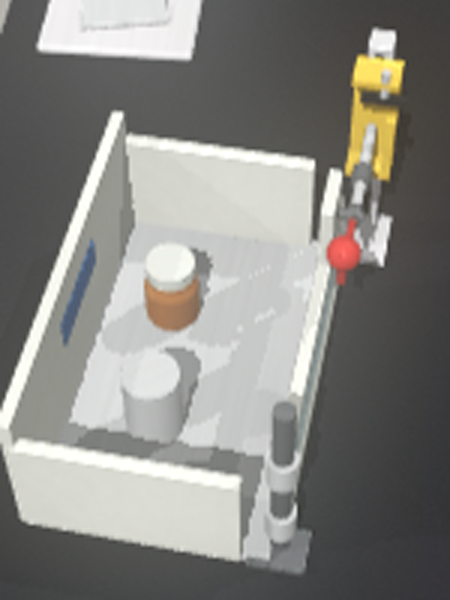

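View pics/b.png

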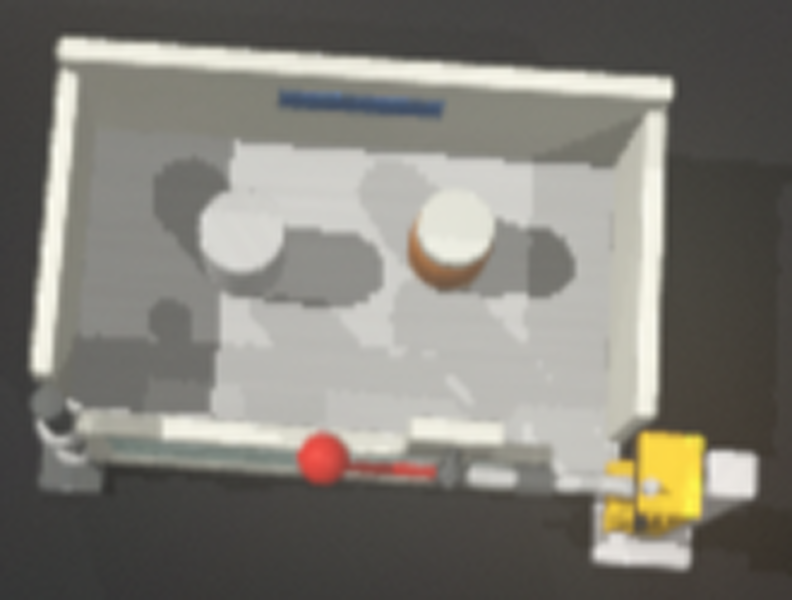

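The crops show the hinge post's top at top (210.4,208.8) and side (275,225), and the aluminium catch post's top at top (352.5,221) and side (307.5,103). The back wall's corners are at top (213,133) and (340,141.7). Next I'll turn these into points.

```bash
python3 - <<'E'
from h import *
s,t=camera("side"),camera("top")
ball=tri(s,(294.2,173.1),t,(266.7,220.2)); print("ball",ball.round(4))
hp=tri(s,(275,225),t,(210.4,208.8)); print("hingepost",hp.round(4))
cp=tri(s,(307.5,103),t,(352.5,221)); print("catchpost",cp.round(4))
print("catch top, plane .262",plane(t,(352.5,221),.262).round(4), plane(s,(307.5,103),.262).round(4))
c=[plane(t,u,.15) for u in((212.9,132.9),(340,141.7),(336.9,213.5),(206.9,203.1))]
for p in c: print(p.round(4))
b=c[1]-c[0]; print("yaw back wall",np.degrees(np.arctan2(b[1],b[0])), "len",np.linalg.norm(b))
l=c[0]-c[3]; r=c[1]-c[2]; print("side walls yaw",np.degrees(np.arctan2(l[1],l[0])),np.degrees(np.arctan2(r[1],r[0])))
print("ball to hinge axis",np.linalg.norm((ball-hp)[:2]))
E
```

```text
ball [0.5868 0.0237 0.2171]
hingepost [0.6215 0.1677 0.2048]
catchpost [ 0.5691 -0.1826  0.2593]
catch top, plane .262 [ 0.5727 -0.1828  0.262 ] [ 0.5659 -0.1782  0.262 ]
[0.8465 0.1652 0.15  ]
[ 0.8102 -0.1906  0.15  ]
[ 0.6078 -0.1684  0.15  ]
[0.6463 0.183  0.15  ]
yaw back wall -95.82719137730689 len 0.3575924694401533
side walls yaw -5.101263432891254 -6.270671490096512
ball to hinge axis 0.1481500170707084
```

```bash
cat >> h.py <<'E'
yaw=np.radians(-5.8); xb=np.array([np.cos(yaw),np.sin(yaw),0]); yb=np.array([-xb[1],xb[0],0]); hinge=np.array([.622,.1695,0])
def bay(x,y,z): return hinge-.160*yb+x*xb+y*yb+np.array([0,0,z])
def pix(c,p):
    q=np.linalg.inv(c["extrinsics"])@np.r_[p,1]; u=c["mtx"]@q[:3]; return (u[:2]/u[2])
E
python3 - <<'E'
from h import *
s,t=camera("side"),camera("top")
print("ball exp",bay(-.02,.01,.215), pix(s,bay(-.02,.01,.215)),pix(t,bay(-.02,.01,.215)))
for L in(4,20,36): print(L,[(n,pix(c,bay(-.037,-.155,.18+L/1e3)).round(1).tolist()) for n,c in(("s",s),("t",t))])
for y in(-.11,-.14,-.155,-.17): print("bar",y,[pix(c,bay(-.02,y,.185)).round(1).tolist() for c in(s,t)])
a=cv2.resize(s["img"][96:156,280:330],None,fx=10,fy=10,interpolation=cv2.INTER_NEAREST)
b=cv2.resize(t["img"][205:250,320:365],None,fx=6,fy=6,interpolation=cv2.INTER_NEAREST)
im=np.zeros((600,780,3),np.uint8); im[:600,:500]=a; im[:270,505:775]=b
cv2.imwrite("pics/c.png",im[:,:,::-1])
E
```

```text
ball exp [0.58694394 0.02228902 0.215     ] [294.31240942 173.26960868] [267.2649286  220.04043626]
4 [('s', [309.5, 135.6]), ('t', [329.9, 232.7])]
20 [('s', [310.0, 131.2]), ('t', [331.0, 232.1])]
36 [('s', [310.5, 126.7]), ('t', [332.1, 231.4])]
bar -0.11 [[300.7, 146.4], [312.9, 224.9]]
bar -0.14 [[302.4, 138.4], [324.5, 225.7]]
bar -0.155 [[303.2, 134.4], [330.2, 226.1]]
bar -0.17 [[304.0, 130.5], [336.0, 226.6]]
```

View pics/c.png

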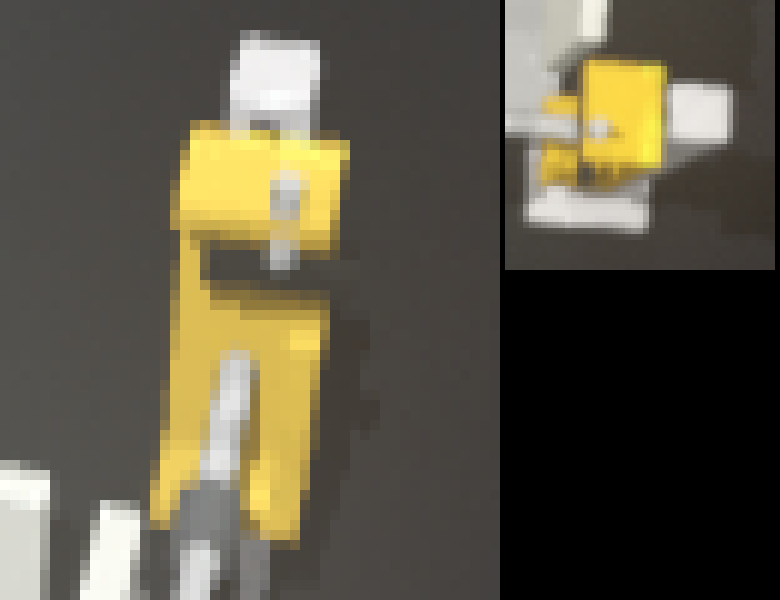

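The catch crop shows the tooth's top face near side pixel (311,130) and the rubber guard at rows 120–125. That puts the needed lift L at about 24 ± 5 mm. Now I'll work out the approach in tool axes.

```bash
cat >> h.py <<'E'
def goal(phi=0,th=0,dz=0):
    "TCP pose holding the ball at lever angle phi, gate angle th"
    a=yaw-th; xg=np.array([np.cos(a),np.sin(a),0]); yg=np.array([-xg[1],xg[0],0])
    r=np.hypot(.07,.03); g=np.arctan2(.03,.07)-phi
    p=hinge+(-.22+r*np.cos(g))*yg-.02*xg+[0,0,.185+r*np.sin(g)-.019+dz]
    z=np.array([0,0,-1.]); return R.from_matrix(np.c_[np.cross(xg,z),xg,z]),p
def rel(g,o=None,pos=None):
    o=o or get_obs(); r0=R.from_quat(o["ee_rot"]); p0=o["position"] if pos is None else pos
    return (r0.inv()*g[0]).as_rotvec().round(4).tolist(), r0.inv().apply(g[1]-p0).round(4).tolist()
E
python3 - <<'E'
from h import *
print(rel(goal(dz=.07)),rel(goal(dz=-.002)),goal()[1])
E
```

```text
([-0.0001, 0.0001, 1.3292], [-0.5453, -0.4067, -0.0347]) ([-0.0001, 0.0001, 1.3292], [-0.5453, -0.4067, 0.0373]) [0.58694394 0.02228902 0.196     ]
```

Emit:
{"op": "jog_arm", "data": {"plan": [[[0,0,0],[0,0,-0.035],0.0854],[[0,0,0.12],[-0.03,-0.022,-0.07],0.0854],[[0,0,0.24],[-0.06,-0.045,-0.07],0.0854],[[0,0,0.36],[-0.09,-0.067,-0.07],0.0854],[[0,0,0.48],[-0.12,-0.09,-0.07],0.0854],[[0,0,0.6],[-0.15,-0.112,-0.07],0.0854],[[0,0,0.72],[-0.18,-0.134,-0.07],0.0854],[[0,0,0.84],[-0.21,-0.157,-0.07],0.0854]]}}

```text
clock: 1.07
position: [0.3558, 0.3686, 0.3015]
ee_rot: [0.56, 0.829, 0.0, -0.0]
ft_force: [1.1, 0.4, 0.7]
grip_width: 1.003
grasp_force: 0.0
```

```bash
python3 - <<'E'
from h import *
print(rel(goal(dz=.07)))
E
```

```text
([0.0003, -0.0007, 0.4834], [-0.4076, 0.0853, 0.0353])
```

Emit:
{"op": "jog_arm", "data": {"plan": [[[0,0,0.1],[-0.038,0.008,0],0.0854],[[0,0,0.2],[-0.076,0.016,0],0.0854],[[0,0,0.3],[-0.114,0.024,0],0.0854],[[0,0,0.4],[-0.152,0.032,0],0.0854],[[0,0,0.483],[-0.19,0.04,0],0.0854],[[0,0,0.483],[-0.228,0.048,0],0.0854],[[0,0,0.483],[-0.266,0.056,0],0.0854],[[0,0,0.483],[-0.304,0.064,0],0.0854]]}}

```text
clock: 1.73
position: [0.5301, 0.1113, 0.3016]
ee_rot: [0.74, 0.673, 0.0, 0.0]
ft_force: [0.6, 1.1, -0.6]
grip_width: 0.998
grasp_force: 0.0
```

```bash
python3 - <<'E'
from h import *
print(rel(goal(dz=.07)))
E
```

```text
([0.0006, -0.0006, 0.0064], [-0.0832, 0.065, 0.0356])
```

Emit:
{"op": "jog_arm", "data": {"plan": [[[0,0,0.006],[-0.028,0.022,0.012],0.06],[[0,0,0.006],[-0.056,0.044,0.024],0.06],[[0,0,0.006],[-0.083,0.065,0.035],0.06],[[0,0,0.006],[-0.083,0.065,0.035],0.06],[[0,0,0.006],[-0.083,0.065,0.035],0.06]]}}

```text
clock: 2.15
position: [0.5863, 0.022, 0.2654]
ee_rot: [0.743, 0.669, -0.001, -0.0]
ft_force: [0.4, 0.8, 1.2]
grip_width: 0.705
grasp_force: 0.0
```

```bash
python3 - <<'E'
from h import *
s,t=camera("side"),camera("top")
print(get_obs()["ft_force"],blobs(s,red),blobs(t,red))
print(rel(goal(dz=-.002)))
im=np.hstack([cv2.resize(x["img"][r:r+150,c:c+150],(400,400)) for x,r,c in((s,60,220),(t,150,190))])
cv2.imwrite("pics/d.png",im[:,:,::-1])
E
```

```text
[0.13356342 1.32599177 0.65433178] [([294.3, 173.1], [289, 164, 11, 15, 93])] []
([-0.0002, -0.0006, 0.001], [-0.0028, 0.0012, 0.0724])
```

View pics/d.png

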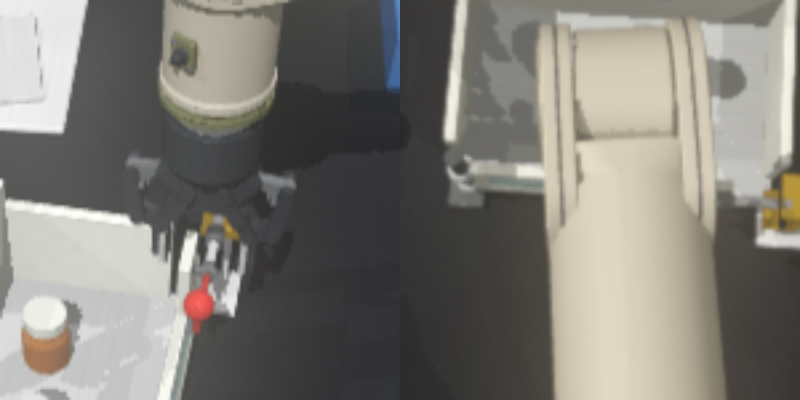

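The side view shows the open fingers straddling the line above the ball at (294,173). The top view of the ball is hidden by the arm. I'll descend and close.

Emit:
{"op": "jog_arm", "data": {"plan": [[[0,0,0],[0,0.001,0.02],0.06],[[0,0,0],[-0.001,0.001,0.04],0.06],[[0,0,0],[-0.001,0.001,0.056],0.06],[[0,0,0],[-0.001,0.001,0.066],0.06],[[0,0,0],[-0.001,0.001,0.072],0.06],[[0,0,0],[-0.001,0.001,0.072],0.06]], "force": 20}}

```text
clock: 2.75
position: [0.5866, 0.0241, 0.1937]
ee_rot: [0.741, 0.671, -0.0, -0.0]
ft_force: [-0.2, -0.1, 0.3]
grip_width: 0.704
grasp_force: 0.0
```

Emit:
{"op": "jog_arm", "data": {"plan": [[[0,0,0],[0,0,0],0.05],[[0,0,0],[0,0,0],0.044],[[0,0,0],[0,0,0],0.038],[[0,0,0],[0,0,0],0.034],[[0,0,0],[0,0,0],0.03],[[0,0,0],[0,0,0],0.026],[[0,0,0],[0,0,0],0.02],[[0,0,0],[0,0,0],0.02]], "force": 20}}

```text
clock: 3.42
position: [0.5868, 0.0234, 0.1943]
ee_rot: [0.742, 0.671, -0.0, -0.0]
ft_force: [-3.6, 0.1, 1.5]
grip_width: 0.306
grasp_force: 19.6
```

Emit:
{"op": "jog_arm", "data": {"plan": [[[0,0,0],[0.0004,-0.001,0.001],0.02],[[0,0,0],[0.0008,-0.001,0.002],0.02],[[0,0,0],[0.0012,-0.001,0.003],0.02],[[0,0,0],[0.0016,-0.001,0.004],0.02],[[0,0,0],[0.002,-0.001,0.005],0.02],[[0,0,0],[0.0023,-0.001,0.006],0.02],[[0,0,0],[0.0023,-0.001,0.006],0.02],[[0,0,0],[0.0023,-0.001,0.006],0.02]]}}

```text
clock: 4.08
position: [0.5864, 0.0257, 0.1883]
ee_rot: [0.742, 0.671, 0.0, 0.0]
ft_force: [0.5, 2.2, 3.5]
grip_width: 0.31
grasp_force: 19.7
```

```bash
python3 - <<'E'
from h import *
o=get_obs(); print(o["position"],o["ft_force"],o["grip_width"])
s=camera("side"); print(blobs(s,red))
E
```

```text
[0.58644851 0.02573135 0.18834172] [0.47602006 2.20779488 3.54789024] 0.309831980021238
[([294.0, 175.8], [289, 166, 10, 17, 97])]
```

Emit:
{"op": "jog_arm", "data": {"plan": [[[0,0,0],[0.0007,0,0.0005],0.02],[[0,0,0],[0.001,0,0.0015],0.02],[[0,0,0],[0.0013,0,0.0025],0.02],[[0,0,0],[0.0016,0,0.0035],0.02],[[0,0,0],[0.0018,0,0.0042],0.02],[[0,0,0],[0.002,0,0.005],0.02],[[0,0,0],[0.002,0,0.005],0.02]]}}

```text
clock: 4.72
position: [0.5863, 0.0273, 0.183]
ee_rot: [0.742, 0.67, -0.0, -0.0]
ft_force: [-0.3, -1.2, 2.4]
grip_width: 0.311
grasp_force: 19.7
```

Emit:
{"op": "jog_arm", "data": {"plan": [[[0,0,0],[0.0001,0,0.0005],0.02],[[0,0,0],[0.0002,0,0.001],0.02],[[0,0,0],[0.0004,0,0.0015],0.02],[[0,0,0],[0.0005,0,0.002],0.02],[[0,0,0],[0.0005,0,0.002],0.02],[[0,0,0],[0.0005,0,0.002],0.02]]}}

```text
clock: 5.22
position: [0.5864, 0.0278, 0.1812]
ee_rot: [0.742, 0.67, -0.0, -0.0]
ft_force: [-1.4, -1.5, 2.4]
grip_width: 0.311
grasp_force: 19.7
```

Emit:
{"op": "jog_arm", "data": {"plan": [[[0,0,0],[0,0,0.0004],0.02],[[0,0,0],[0,0,0.0008],0.02],[[0,0,0],[0,0,0.0012],0.02],[[0,0,0],[0,0,0.0016],0.02],[[0,0,0],[0,0,0.0016],0.02]]}}

```text
clock: 5.63
position: [0.5866, 0.0281, 0.1796]
ee_rot: [0.742, 0.671, 0.0, -0.0]
ft_force: [-1.3, -1.5, 1.6]
grip_width: 0.309
grasp_force: 19.7
```

Emit:
{"op": "jog_arm", "data": {"plan": [[[0,0,0],[0,0,0.0004],0.02],[[0,0,0],[0.0001,0,0.0008],0.02],[[0,0,0],[0.0002,0,0.0012],0.02],[[0,0,0],[0.0002,0,0.0012],0.02],[[0,0,0],[0.0002,0,0.0012],0.02]]}}

```text
clock: 6.05
position: [0.5866, 0.0284, 0.1785]
ee_rot: [0.742, 0.671, 0.0, -0.0]
ft_force: [0.1, -1.2, 1.5]
grip_width: 0.312
grasp_force: 19.7
```

Emit:
{"op": "jog_arm", "data": {"plan": [[[0,0,0],[0,0,0.0004],0.02],[[0,0,0],[0.0001,0,0.0008],0.02],[[0,0,0],[0.0002,0,0.0012],0.02],[[0,0,0],[0.0002,0,0.0012],0.02],[[0,0,0],[0.0002,0,0.0012],0.02]]}}

```text
clock: 6.47
position: [0.5867, 0.0286, 0.1773]
ee_rot: [0.742, 0.671, 0.0, -0.0]
ft_force: [-0.9, -0.0, 2.3]
grip_width: 0.31
grasp_force: 19.7
```

Emit:
{"op": "jog_arm", "data": {"plan": [[[0,0,0],[0,0,0.0004],0.02],[[0,0,0],[0.0001,0,0.0008],0.02],[[0,0,0],[0.0002,0,0.0012],0.02],[[0,0,0],[0.0002,0,0.0012],0.02],[[0,0,0],[0.0002,0,0.0012],0.02]]}}

```text
clock: 6.88
position: [0.5867, 0.0287, 0.1761]
ee_rot: [0.742, 0.671, 0.0, -0.0]
ft_force: [0.0, 1.7, 3.1]
grip_width: 0.311
grasp_force: 19.8
```

Emit:
{"op": "jog_arm", "data": {"plan": [[[0,0,0],[0.0002,0,0.0003],0.02],[[0,0,0],[0.0004,0,0.0006],0.02],[[0,0,0],[0.0004,0,0.0009],0.02],[[0,0,0],[0.0004,0,0.0009],0.02],[[0,0,0],[0.0004,0,0.0009],0.02]]}}

```text
clock: 7.3
position: [0.5866, 0.0289, 0.1751]
ee_rot: [0.742, 0.67, -0.0, -0.0]
ft_force: [1.4, 0.6, 1.9]
grip_width: 0.311
grasp_force: 19.8
```

Emit:
{"op": "jog_arm", "data": {"plan": [[[0,0,0],[0.0001,0,0.0004],0.02],[[0,0,0],[0.0002,0,0.0008],0.02],[[0,0,0],[0.0002,0,0.0011],0.02],[[0,0,0],[0.0002,0,0.0011],0.02],[[0,0,0],[0.0002,0,0.0011],0.02]]}}

```text
clock: 7.72
position: [0.5866, 0.0291, 0.1741]
ee_rot: [0.742, 0.67, -0.0, 0.0]
ft_force: [0.4, -0.9, 1.5]
grip_width: 0.311
grasp_force: 19.8
```

Emit:
{"op": "jog_arm", "data": {"plan": [[[0,0,0],[0,0,0.0004],0.02],[[0,0,0],[0.0001,0,0.0008],0.02],[[0,0,0],[0.0001,0,0.0011],0.02],[[0,0,0],[0.0001,0,0.0011],0.02],[[0,0,0],[0.0001,0,0.0011],0.02]]}}

```text
clock: 8.13
position: [0.5866, 0.0293, 0.1729]
ee_rot: [0.742, 0.671, -0.0, -0.0]
ft_force: [0.2, -0.6, 1.6]
grip_width: 0.311
grasp_force: 19.8
```

Emit:
{"op": "jog_arm", "data": {"plan": [[[0,0,0],[0,0,0.0004],0.02],[[0,0,0],[0.0001,0,0.0008],0.02],[[0,0,0],[0.0001,0,0.0011],0.02],[[0,0,0],[0.0001,0,0.0011],0.02],[[0,0,0],[0.0001,0,0.0011],0.02]]}}

```text
clock: 8.55
position: [0.5867, 0.0294, 0.1719]
ee_rot: [0.742, 0.671, -0.0, -0.0]
ft_force: [-0.5, -0.4, 1.6]
grip_width: 0.312
grasp_force: 19.8
```

Emit:
{"op": "jog_arm", "data": {"plan": [[[0,0,0],[0,0,0.0004],0.02],[[0,0,0],[0,0,0.0008],0.02],[[0,0,0],[0.0001,0,0.0011],0.02],[[0,0,0],[0.0001,0,0.0011],0.02],[[0,0,0],[0.0001,0,0.0011],0.02]]}}

```text
clock: 8.97
position: [0.5867, 0.0295, 0.1707]
ee_rot: [0.742, 0.671, -0.0, -0.0]
ft_force: [-0.7, -0.7, 1.4]
grip_width: 0.311
grasp_force: 19.8
```

Emit:
{"op": "jog_arm", "data": {"plan": [[[0,0,0],[0,0,0.0004],0.02],[[0,0,0],[0,0,0.0008],0.02],[[0,0,0],[0.0001,0,0.001],0.02],[[0,0,0],[0.0001,0,0.001],0.02],[[0,0,0],[0.0001,0,0.001],0.02]]}}

```text
clock: 9.38
position: [0.5867, 0.0296, 0.1698]
ee_rot: [0.742, 0.671, 0.0, -0.0]
ft_force: [0.1, -0.8, 2.0]
grip_width: 0.31
grasp_force: 19.8
```

Emit:
{"op": "jog_arm", "data": {"plan": [[[0,0,0],[0,0,0.0004],0.02],[[0,0,0],[0,0,0.0008],0.02],[[0,0,0],[0.0001,0,0.001],0.02],[[0,0,0],[0.0001,0,0.001],0.02],[[0,0,0],[0.0001,0,0.001],0.02]]}}

```text
clock: 9.8
position: [0.5867, 0.0297, 0.1688]
ee_rot: [0.742, 0.67, -0.0, -0.0]
ft_force: [0.3, -0.6, 2.2]
grip_width: 0.312
grasp_force: 19.8
```

Emit:
{"op": "jog_arm", "data": {"plan": [[[0,0,0],[0,0,0.0004],0.02],[[0,0,0],[0,0,0.0008],0.02],[[0,0,0],[0,0,0.001],0.02],[[0,0,0],[0,0,0.001],0.02],[[0,0,0],[0,0,0.001],0.02]]}}

```text
clock: 10.22
position: [0.5868, 0.0297, 0.1681]
ee_rot: [0.742, 0.671, 0.0, -0.0]
ft_force: [-0.9, -1.2, 5.4]
grip_width: 0.317
grasp_force: 20.0
```

```bash
python3 - <<'E'
from h import *
s=camera("side"); print(blobs(s,red))
for z in(0,5,10,15,20,25,30):
    phi=np.arctan2(30,70)-np.arcsin((30-z)/76.16); print(z,round(phi,3),round(95*np.sin(phi),1),pix(s,goal(phi)[1]+[0,0,.019]).round(1))
cv2.imwrite("pics/e.png",cv2.resize(s["img"][90:190,250:350],(600,600),interpolation=cv2.INTER_CUBIC)[:,:,::-1])
E
```

```text
[([293.7, 182.0], [289, 173, 10, 16, 96])]
0 0.0 0.0 [294.3 173.3]
5 0.07 6.7 [294.1 175.2]
10 0.139 13.2 [293.9 177.1]
15 0.207 19.5 [293.7 178.8]
20 0.273 25.6 [293.5 180.4]
25 0.339 31.6 [293.4 181.9]
30 0.405 37.4 [293.3 183.2]
```

View pics/e.png

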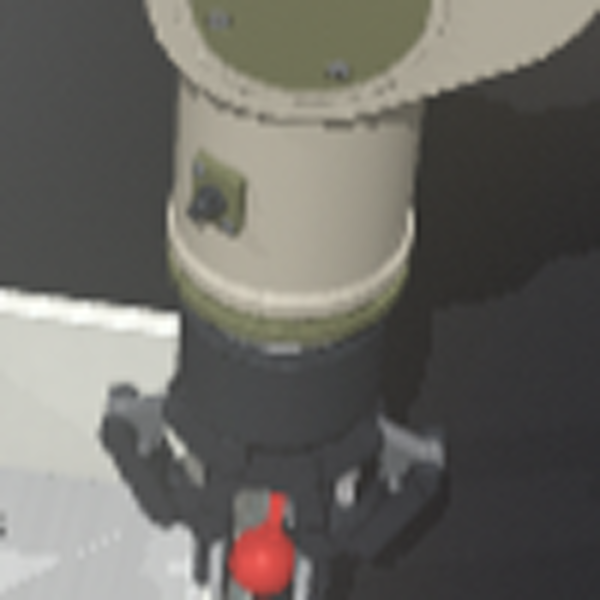

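The side view shows the ball at (293.7,182), which matches a 26 mm drop. The upward force has stepped from 2 to 5.4 N, so I'll confirm the touch with a tiny extra press.

Emit:
{"op": "jog_arm", "data": {"plan": [[[0,0,0],[0,0,0.0002],0.02],[[0,0,0],[0,0,0.0004],0.02],[[0,0,0],[0,0,0.0004],0.02]]}}

```text
clock: 10.52
position: [0.5868, 0.0298, 0.1679]
ee_rot: [0.742, 0.671, 0.0, -0.0]
ft_force: [-2.4, -1.1, 6.8]
grip_width: 0.311
grasp_force: 20.1
```

Contact is confirmed at TCP z ≈ 0.168. I'll back off to the middle of the window.

Emit:
{"op": "jog_arm", "data": {"plan": [[[0,0,0],[0,0,-0.0008],0.02],[[0,0,0],[0,0,-0.0016],0.02],[[0,0,0],[-0.0001,0,-0.0024],0.02],[[0,0,0],[-0.0001,0,-0.0026],0.02],[[0,0,0],[-0.0001,0,-0.0026],0.02],[[0,0,0],[-0.0001,0,-0.0026],0.02]]}}

```text
clock: 11.02
position: [0.5868, 0.0296, 0.17]
ee_rot: [0.742, 0.671, 0.0, 0.0]
ft_force: [0.2, -0.3, 2.0]
grip_width: 0.311
grasp_force: 19.8
```

```bash
cat >> h.py <<'E'
def arc(ths,o=None):
    "rows (turn z, shift) in the present tool frame to swing the held ball from the present pose by the gate angle steps ths"
    o=o or get_obs(); r0=R.from_quat(o["ee_rot"]); p=o["position"]
    for t in ths:
        w=R.from_rotvec([0,0,-t]); d=w.apply(p-hinge)+hinge-p
        print(round(t,3),(r0.inv()*w*r0).as_rotvec().round(3).tolist(),r0.inv().apply(d).round(4).tolist())
E
python3 - <<'E'
from h import *
o=get_obs(); print(o["position"],o["ft_force"]); arc([.01,.02,.03,.04,.06,.08,.1,.12,.14])
E
```

```text
[0.58675594 0.02961829 0.1699548 ] [ 0.18215979 -0.3067365   1.95404034]
0.01 [-0.0, -0.0, 0.01] [0.0002, -0.0014, -0.0]
0.02 [-0.0, -0.0, 0.02] [0.0004, -0.0029, -0.0]
0.03 [-0.0, -0.0, 0.03] [0.0007, -0.0043, -0.0]
0.04 [-0.0, -0.0, 0.04] [0.001, -0.0057, -0.0]
0.06 [-0.0, -0.0, 0.06] [0.0015, -0.0085, -0.0]
0.08 [-0.0, -0.0, 0.08] [0.0021, -0.0113, -0.0]
0.1 [-0.0, -0.0, 0.1] [0.0028, -0.0141, -0.0]
0.12 [-0.0, -0.0, 0.12] [0.0035, -0.0169, -0.0]
0.14 [-0.0, -0.0, 0.14] [0.0043, -0.0197, -0.0]
```

Emit:
{"op": "jog_arm", "data": {"plan": [[[0,0,0.005],[0.0001,-0.0007,0],0.02],[[0,0,0.01],[0.0002,-0.0014,0],0.02],[[0,0,0.015],[0.0003,-0.0021,0],0.02],[[0,0,0.02],[0.0004,-0.0029,0],0.02],[[0,0,0.025],[0.0006,-0.0036,0],0.02],[[0,0,0.03],[0.0007,-0.0043,0],0.02],[[0,0,0.03],[0.0007,-0.0043,0],0.02]]}}

```text
clock: 11.6
position: [0.5823, 0.0308, 0.17]
ee_rot: [0.752, 0.659, -0.0, -0.0]
ft_force: [-0.9, 0.2, 1.6]
grip_width: 0.314
grasp_force: 19.8
```

Emit:
{"op": "jog_arm", "data": {"plan": [[[0,0,0.005],[0.0001,-0.0007,0],0.02],[[0,0,0.01],[0.0002,-0.0014,0],0.02],[[0,0,0.015],[0.0003,-0.0021,0],0.02],[[0,0,0.02],[0.0004,-0.0029,0],0.02],[[0,0,0.025],[0.0006,-0.0036,0],0.02],[[0,0,0.03],[0.0007,-0.0043,0],0.02],[[0,0,0.03],[0.0007,-0.0043,0],0.02]]}}

```text
clock: 12.18
position: [0.5781, 0.032, 0.17]
ee_rot: [0.762, 0.648, -0.0, -0.0]
ft_force: [-0.9, -0.4, 2.3]
grip_width: 0.313
grasp_force: 19.8
```

Emit:
{"op": "jog_arm", "data": {"plan": [[[0,0,0.01],[0.0002,-0.0014,0],0.02],[[0,0,0.02],[0.0004,-0.0029,0],0.02],[[0,0,0.03],[0.0007,-0.0043,0],0.02],[[0,0,0.04],[0.001,-0.0057,0],0.02],[[0,0,0.05],[0.0012,-0.0071,0],0.02],[[0,0,0.06],[0.0015,-0.0085,0],0.02],[[0,0,0.08],[0.0021,-0.0113,0],0.02],[[0,0,0.1],[0.0028,-0.0141,0],0.02]]}}

```text
clock: 12.85
position: [0.5646, 0.037, 0.17]
ee_rot: [0.794, 0.608, -0.0, -0.0]
ft_force: [-0.2, -1.7, 0.9]
grip_width: 0.311
grasp_force: 19.8
```

```bash
python3 - <<'E'
from h import *
arc([.03,.06,.09,.12,.15,.18,.21,.22])
E
```

```text
0.03 [0.0, 0.0, 0.03] [0.0007, -0.0043, 0.0]
0.06 [0.0, 0.0, 0.06] [0.0015, -0.0085, 0.0]
0.09 [0.0, 0.0, 0.09] [0.0025, -0.0128, 0.0]
0.12 [0.0, 0.0, 0.12] [0.0035, -0.017, 0.0]
0.15 [0.0, 0.0, 0.15] [0.0047, -0.0211, 0.0]
0.18 [0.0, 0.0, 0.18] [0.0061, -0.0252, 0.0]
0.21 [0.0, 0.0, 0.21] [0.0075, -0.0293, 0.0]
0.22 [0.0, 0.0, 0.22] [0.008, -0.0307, 0.0]
```

Emit:
{"op": "jog_arm", "data": {"plan": [[[0,0,0.02],[0.0004,-0.0029,0],0.02],[[0,0,0.05],[0.0012,-0.0071,0],0.02],[[0,0,0.08],[0.0021,-0.0113,0],0.02],[[0,0,0.11],[0.0031,-0.0156,0],0.02],[[0,0,0.14],[0.0043,-0.0197,0],0.02],[[0,0,0.17],[0.0056,-0.0238,0],0.02],[[0,0,0.2],[0.007,-0.0279,0],0.02],[[0,0,0.21],[0.0075,-0.0293,0],0.02]]}}

```text
clock: 13.52
position: [0.5375, 0.0522, 0.1698]
ee_rot: [0.853, 0.522, -0.0, -0.0]
ft_force: [-0.2, -2.5, 1.7]
grip_width: 0.308
grasp_force: 19.9
```

Emit:
{"op": "jog_arm", "data": {"plan": [[[0,0,0.02],[0.0004,-0.0029,0],0.02],[[0,0,0.05],[0.0012,-0.0071,0],0.02],[[0,0,0.08],[0.0021,-0.0113,0],0.02],[[0,0,0.11],[0.0031,-0.0156,0],0.02],[[0,0,0.14],[0.0043,-0.0197,0],0.02],[[0,0,0.17],[0.0056,-0.0238,0],0.02],[[0,0,0.2],[0.007,-0.0279,0],0.02],[[0,0,0.21],[0.0075,-0.0293,0],0.02]]}}

```text
clock: 14.18
position: [0.5148, 0.0721, 0.1697]
ee_rot: [0.903, 0.43, -0.001, -0.0]
ft_force: [-1.6, -2.5, 1.2]
grip_width: 0.312
grasp_force: 19.9
```

```bash
python3 - <<'E'
from h import *
o=get_obs(); print(o["position"],o["ft_force"],o["joint_pos"].round(2)); v=o["position"]-hinge; print(np.hypot(*v[:2])); arc([.1,.2])
E
```

```text
[0.51483943 0.07210131 0.16969006] [-1.59443182 -2.46170051  1.15222269] [-0.74  0.15  0.56  1.84 -0.09  1.17 -0.83]
0.14480985286581036
0.1 [0.0, 0.0, 0.1] [0.0029, -0.0142, 0.0]
0.2 [0.0, 0.0, 0.2] [0.0072, -0.028, 0.0]
```

Emit:
{"op": "jog_arm", "data": {"plan": [[[0,0,0.02],[0.0001,-0.0029,0],0.02],[[0,0,0.05],[0.0007,-0.0071,0],0.02],[[0,0,0.08],[0.0016,-0.0113,0],0.02],[[0,0,0.11],[0.0026,-0.0156,0],0.02],[[0,0,0.14],[0.0038,-0.0197,0],0.02],[[0,0,0.17],[0.0051,-0.0238,0],0.02],[[0,0,0.2],[0.0065,-0.0279,0],0.02],[[0,0,0.22],[0.0075,-0.0307,0],0.02]]}}

```text
clock: 14.85
position: [0.4961, 0.0973, 0.1698]
ee_rot: [0.945, 0.328, -0.0, -0.0]
ft_force: [-1.5, -2.4, 1.8]
grip_width: 0.311
grasp_force: 20.0
```

Emit:
{"op": "jog_arm", "data": {"plan": [[[0,0,0.02],[0.0004,-0.0029,0],0.02],[[0,0,0.05],[0.0012,-0.0071,0],0.02],[[0,0,0.08],[0.0021,-0.0113,0],0.02],[[0,0,0.11],[0.0031,-0.0156,0],0.02],[[0,0,0.14],[0.0043,-0.0197,0],0.02],[[0,0,0.17],[0.0056,-0.0238,0],0.02],[[0,0,0.2],[0.007,-0.0279,0],0.02],[[0,0,0.22],[0.008,-0.0307,0],0.02]]}}

```text
clock: 15.52
position: [0.4831, 0.1265, 0.1697]
ee_rot: [0.975, 0.223, -0.001, -0.0]
ft_force: [-2.9, -1.0, 1.7]
grip_width: 0.313
grasp_force: 20.0
```

```bash
python3 - <<'E'
from h import *
o=get_obs(); print(o["position"],o["ft_force"],o["joint_pos"].round(2)); v=o["position"]-hinge; print(np.hypot(*v[:2]))
q=o["ee_rot"]; print("gate deg",5.8*-1+90-np.degrees(2*np.arctan2(q[1],q[0])))
E
```

```text
[0.48305419 0.12646777 0.16967771] [-2.89951513 -0.95609466  1.73885434] [-0.85  0.1   0.54  1.89 -0.06  1.17 -1.42]
0.1454569061410226
gate deg 58.46256017732415
```

Emit:
{"op": "jog_arm", "data": {"plan": [[[0,0,0.02],[0.0002,-0.0029,0],0.02],[[0,0,0.05],[0.001,-0.0071,0],0.02],[[0,0,0.08],[0.0019,-0.0113,0],0.02],[[0,0,0.11],[0.0029,-0.0156,0],0.02],[[0,0,0.14],[0.0041,-0.0197,0],0.02],[[0,0,0.17],[0.0054,-0.0238,0],0.02],[[0,0,0.2],[0.0068,-0.0279,0],0.02],[[0,0,0.22],[0.0078,-0.0307,0],0.02]]}}

```text
clock: 16.18
position: [0.4767, 0.1578, 0.1697]
ee_rot: [0.993, 0.115, -0.001, -0.0]
ft_force: [-4.0, -0.6, 3.2]
grip_width: 0.312
grasp_force: 20.0
```

Emit:
{"op": "jog_arm", "data": {"plan": [[[0,0,0.015],[0.0003,-0.0022,0],0.02],[[0,0,0.03],[0.0007,-0.0043,0],0.02],[[0,0,0.04],[0.001,-0.0057,0],0.02],[[0,0,0.04],[0.001,-0.0057,0],0.02],[[0,0,0.04],[0.001,-0.0057,0],0.02]]}}

```text
clock: 16.6
position: [0.4763, 0.1633, 0.1696]
ee_rot: [0.995, 0.095, -0.001, -0.0]
ft_force: [-5.4, -0.0, 2.7]
grip_width: 0.31
grasp_force: 20.0
```

Emit:
{"op": "jog_arm", "data": {"plan": [[[0,0,0],[-0.0008,0,-0.002],0.02],[[0,0,0],[-0.001,0,-0.005],0.02],[[0,0,0],[-0.0016,0,-0.009],0.02],[[0,0,0],[-0.0024,0,-0.013],0.02],[[0,0,0],[-0.0036,0,-0.017],0.02],[[0,0,0],[-0.005,0,-0.021],0.02],[[0,0,0],[-0.0064,0,-0.0238],0.02],[[0,0,0],[-0.0064,0,-0.0238],0.02]]}}

```text
clock: 17.27
position: [0.4713, 0.1615, 0.1945]
ee_rot: [0.996, 0.095, 0.001, -0.0]
ft_force: [-1.1, -0.4, -0.2]
grip_width: 0.307
grasp_force: 21.4
```

Emit:
{"op": "jog_arm", "data": {"plan": [[[0,0,0],[0,0,0],0.03],[[0,0,0],[0,0,0],0.034],[[0,0,0],[0,0,0],0.042],[[0,0,0],[0,0,0],0.05],[[0,0,0],[0,0,0],0.06],[[0,0,0],[0,0,0],0.06]]}}

```text
clock: 17.77
position: [0.471, 0.1616, 0.1938]
ee_rot: [0.996, 0.095, 0.0, 0.0]
ft_force: [-0.6, -0.1, -0.2]
grip_width: 0.701
grasp_force: 0.0
```

Emit:
{"op": "jog_arm", "data": {"plan": [[[0,0,0],[0,0,-0.01],0.06],[[0,0,0],[0,0,-0.03],0.06],[[0,0,0],[0,0,-0.06],0.06],[[0,0,0],[0,0,-0.09],0.06],[[0,0,0],[0,0,-0.12],0.06],[[0,0,0],[0,0,-0.14],0.06],[[0,0,0],[0,0,-0.14],0.06]]}}

```text
clock: 18.35
position: [0.4723, 0.1619, 0.3389]
ee_rot: [0.996, 0.095, 0.003, -0.002]
ft_force: [0.4, 0.3, 0.4]
grip_width: 0.7
grasp_force: 0.0
```

```bash
python3 - <<'E'
from h import *
s,t=camera("side"),camera("top")
print(blobs(s,red),blobs(t,red),get_obs()["ft_force"])
for th in(65,70,73,76): g=goal(0,np.radians(th)); p=g[1]+[0,0,.019]; print(th,p.round(4),pix(s,p).round(1),pix(t,p).round(1))
im=np.hstack([cv2.resize(x["img"][:,c:c+256],(400,600)) for x,c in((s,160),(t,150))])
cv2.imwrite("pics/f.png",im[:,:,::-1])
E
```

```text
[([348.8, 228.1], [339, 220, 31, 15, 210])] [] [0.09728916 0.27924218 0.14235011]
65 [0.4738 0.1391 0.215 ] [343.  216.9] [221.9 266.6]
70 [0.4717 0.1521 0.215 ] [344.1 221.9] [216.6 267.6]
73 [0.471 0.16  0.215] [344.5 224.9] [213.5 268. ]
76 [0.4707 0.1679 0.215 ] [344.7 227.9] [210.3 268.2]
```

View pics/f.png

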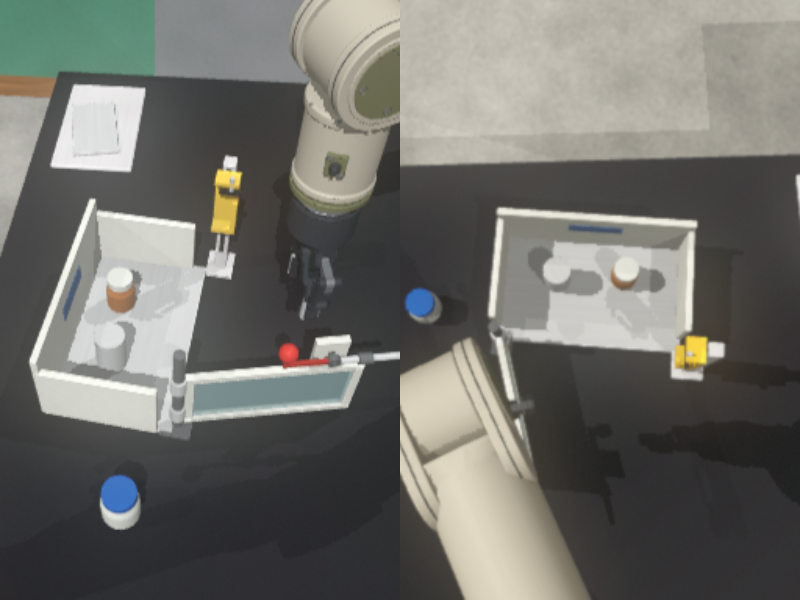

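The side view shows the gate standing open at about 73° and the bar level, with the ball at (344,226) where the model puts it. The gripper is clear and the containers have not moved, so I'm handing in.

```bash
python3 -c "
from workcell import *
print(hand_in())"
```

```text
the job is handed in; nothing more can be done
None
```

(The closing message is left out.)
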